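# Set the dividing turntable to the next division and lock it

## Task

The little tealight casting is being painted in stripes on the dividing turntable, and the red pin marks the next division. Push with a fingertip in one of the blue dial's two finger bays to turn the dial until its white index line stands in line with the scale line at the red pin (not at a grey one), then press the black pad of the index lever down until its roller sits fully in the dial's notch and locks it, and take the hand away. Do not touch the casting, pick nothing up, and leave the pigment jar, the syringe and the flat brush where they are.

Things in the scene. Friction and masses are not known exactly. Their poses are not given: they have to be found in the camera images.
- turntable: bench dividing turntable, fixed to the table: a round grey base, 216 mm across, with an aluminium scale ring (93 to 108 mm from the axis, top at z = 22 mm) round a blue dial. Fine ring lines every 5 degrees; long lines every 30, at 15, 45, 75, ... degrees counter-clockwise from x. Origin on the dial's axis at table height; z up; x points to the index lever
- dial (a joint): angle of the dial (rad), counter-clockwise from above positive; at 0 the white index line points along the turntable's x axis. It turns either way and stays where it is left (friction about 0.1 N m)
- dial_top (a point): centre of the dial's blue deck, 158 mm across, top at z = 42 mm. Under the deck lies a steel plate, 180 mm across, top at z = 22 mm, with twelve V notches in its rim, 30 degrees apart: one of them faces the lever whenever the index line stands at a long scale line
- index_mark (a point): turns with the dial: the point on the line of the white index mark 104.5 mm from the dial's axis (the circle on which the pins stand), z = 22 mm. The mark itself is a white line across the blue deck and the rim of the steel plate
- bay_left (a point): middle of the floor (z = 22 mm) of a finger bay cut into the blue deck, 66 mm from the axis, 90 degrees counter-clockwise of the index line; turns with the dial. Open upwards and towards the rim, 47 to 79 mm from the axis, the flush ring beyond. Its radial side walls, 24 degrees either side (54 mm apart at 66 mm), are 20 mm high: pushing on one turns the dial
- bay_right (a point): the same of a second, equal finger bay, 90 degrees clockwise of the index line
- index_lever (a joint): angle of the index lever (rad): near 0 = up, roller out; grows as the pad is pressed. With no notch at the roller it stops on the plate's rim at about 0.07; about 0.37 = roller fully in a notch (it draws the dial to the exact division from up to 3 degrees off). It needs about 3 N at the pad to move and stays where it is left; 5 to 12 N seat the roller
- lever_pad (a point): middle of the top of the lever's black pad (34 x 40 mm). Lever up: 146 mm from the dial's axis along the turntable's x, z = 70 mm, tilted towards the dial. Lever down: 152 mm from the axis, z = 54 mm, level. The lever's bracket stands 98 to 120 mm from the axis, 54 mm high
- pin_red: red-headed steel pin, fixed in the scale ring at the outer end of a long scale line, 104.5 mm from the dial's axis: the target division. Origin on the ring's surface at z = 22 mm; head 10.4 mm across, its top 17 mm above the ring
- casting: speckled grey cast tealight holder, 62 mm across and 38 mm high, standing loose on the middle of the dial between three low rubber stops, and turning with it; origin at the centre of its underside at z = 42 mm; not to be touched
- umber_jar: loose pigment jar with black cap, 50 mm across, 56 mm high; bystander, origin at the centre of its underside
- dosing_syringe: loose clear dosing syringe lying on the table, 153 mm long (along its y axis), 28 mm high; bystander
- flat_brush: loose flat brush lying on the table behind the clamp board, 218 mm long (along its y axis); bystander

How it is judged:
On the way, in this order (a step that is already met when the one before it is completed fails the run):
1. the white index line stands at the red pin's scale line (within about 3 degrees), the lever still up (horizontal distance between index_mark and pin_red below 0.006 m and value of joint index_lever below 0.2 rad), for 0.2 s.
2. the index lever is pressed down until its roller sits in the notch (value of joint index_lever above 0.31 rad), for 0.1 s.
At the end, for the whole second after the job is handed in: the index line stands within 4.5 mm (2.5 degrees) of the red pin's scale line, the index lever is down with its roller in the notch (joint above 0.31 rad), the dial is at rest, and the casting still stands upright between its stops (horizontal distance between index_mark and pin_red below 0.0045 m and value of joint index_lever above 0.31 rad and velocity of joint dial between -0.05 and 0.05 rad/s and horizontal distance between casting and turntable below 0.01 m and angle between casting's own z axis and vertical below 0.1 rad); the robot touches nothing.
It fails at once if the casting is touched by the robot (contact force between any of the arm, the fingers and casting above 0.5 N).
It fails at once if the jar, syringe or brush is lifted or shifted by more than 30 mm (distance of any of umber_jar, dosing_syringe, flat_brush from where it was at the start of the episode above 0.03 m).
It also fails if it takes over 64 s, if anything falls off the work surface, if the arm or the gripper's body presses on something with over 40 N, if the wrist force passes 120 N, or if a joint passes its speed limit or range.

## Robot

A 6-joint arm with a two-finger parallel gripper is mounted at the origin on a cart in front of the work surface, level with it; the furniture and walls round the work are solid. World frame = base frame: x ahead of the robot, y to its left, z up, the work surface at z = 0. Lengths are in m, angles in rad, forces in N, time in s.
With the tool pointing down it reaches from about 0.35 to 0.975 m from the base axis. Payload 4.9 kg.
Tool frame: the origin (TCP) lies on the centre line of the jaws, within the pads' length; the fingertips stand manip.tip_reach ahead of it and the grasp point (between the pads) is the TCP (manip.tip_reach is the distance from the TCP to the fingertips, in m); z points along the fingers, y is the line along which they close (so a half turn about z gives the same grasp; the last joint's range is limited). The gripper opens to 85 mm and grips with 20 to 120 N. Pads are 22 mm wide; open, the fingers measure 114 mm over their backs; the gripper's body (76 mm by 85 mm) begins 54 mm behind the grasp point. The pads swing forward as they close: fully open they stand 13 mm farther back than shut.
Start: joints at [-1.323, 0.053, 1.613, -0, 1.476, -0.119], TCP at [0.224, -0.583, 0.25] pointing down, gripper open.
Joint ranges: [-3.01, 3.01], [-1.01, 2.22], [0.06, 2.58], [-1.02, 4.17], [0.09, 2.62], [-3.14, 3.14]. Speed limits (rad/s): [2.57, 2.57, 3.14, 3.14, 3.14, 3.14].

## Interface

Orientations are given as a unit quaternion [w, x, y, z].
In Python, from plant import manip gives the robot as it stands. The module is installed in compiled form; this text tells all that it offers.
- The arm moves only by the tool move_arm, never from a script. Its argument "rows" is a list of rows, each a list of 7 numbers: the shift along the tool's x, y, z in cm, then the turn, a rotation vector about the tool's x, y, z in degrees, then the opening, from -1 (shut) to 1 (fully open). In form: [[tx, ty, tz, ax, ay, az, jaw], ...]. A call has 1 to 20 rows; each row shifts and turns the commanded pose from where the row before left it, along the tool's axes as they then stand; what a row does not reach is not made up. A row lasts 1/12 s, in which the tool goes at most 41.7 mm and 7.16 degrees, less where a joint would pass 70% of its speed; a pose out of reach is approached as far as the arm can. A call is refused whole if a number of a shift passes 4.17 or a number of a turn 7.16, either way. A call with a gripper value outside its range is refused whole. The fingers move at their own pace and stop on an object; the grip force is fixed at half the most. Time passes only in rows, so rows that do not move let the fingers close. It gives the time, the measured TCP pose, the force, the opening and the grip force at its end, in the units of the state.
- manip.state(): the state, without advancing time (a new reading comes with each control period).
- manip.grab_frame(name): name is "scene" or "top" or "wrist"; returns a dict with "img" (384x512x3 uint8, blue, green, red), "mtx" (3x3 intrinsics, pixels), "R" (3x3) and "t" (3): a world point X has camera coordinates R X + t. Camera axes: x right, y down, z forward; pixel columns grow to the right and rows downward; lengths in m; the calibration is good to about 2 mm. A picture is of the moment at which its call begins. There is no depth.
- manip.job_done(): hands the job in; it is judged then, once.
The state is a dict: "time": time; "joint_pos": joint angles; "joint_vel": joint speeds; "joint_efforts": joint torques, N m; "tool_pos": TCP position; "tool_rot": TCP orientation; "contact_force": force on the tool from outside, world axes, zero at the start; "ft_torque": the same for the moment, N m; "gripper_width": opening from 0.0 (shut) to 1.0 (fully open); "grasp_force": force on a finger pad.
Only numpy, scipy, OpenCV 4.12 (cv2) and the standard library are available. Lean on these libraries where they do the work, as an engineer would, in place of code of your own. Each camera call takes 0.05 s, during which the arm holds its last target. There are 200 camera calls.

## Working session

There is one attempt and no reset: what is moved stays moved. The work goes in short steps, Python scripts to look and compute and a tool call to move; the robot and the scene stay as the last step left them, time stands still between calls to the robot, and variables do not carry over. Pictures are saved under pics/ and viewed, at most 10 in all, crops included, and the job is handed in when it is done.

Besides the shell and the picture viewer there is one more tool, called after ">>>" as name(argument=value, ...) on one line, values as JSON. move_arm: Moves the arm, as the interface text tells. Its arguments: {"type":"object","properties":{"rows":{"type":"array","items":{"type":"array","items":{"type":"number"}}}},"required":["rows"]}

```bash
mkdir -p pics; python3 - <<'E'
from plant import manip
import cv2,numpy as np,pickle
d={}
for n in("scene","top"):
    f=manip.grab_frame(n);d[n]=f;cv2.imwrite(f"pics/{n}0.png",f["img"])
    print(n,f["mtx"].tolist(),(-f["R"].T@f["t"]).round(3),f["R"].round(3).tolist())
pickle.dump(d,open("f0.pkl","wb"))
print(manip.tip_reach,manip.state())
E
```

```text
scene [[411.48377209808706, 0.0, 260.17104630335973], [0.0, 411.48377209808706, 194.23506014901847], [0.0, 0.0, 1.0]] [0.196 0.47  0.577] [[-0.858, -0.514, 0.006], [-0.31, 0.508, -0.804], [0.41, -0.691, -0.595]]
top [[361.0768350768734, 0.0, 253.67597434339126], [0.0, 361.0768350768734, 190.58734298289767], [0.0, 0.0, 1.0]] [ 0.457 -0.092  1.01 ] [[-0.019, -0.999, 0.031], [-0.995, 0.016, -0.103], [0.102, -0.032, -0.994]]
0.019 {'time': 0.1, 'joint_pos': array([-1.32302817e+00,  5.32993914e-02,  1.61418526e+00, -5.79462144e-06,
        1.47595866e+00, -1.18985506e-01]), 'joint_vel': array([ 0.0008363 ,  0.00012339, -0.00265184,  0.0002445 , -0.00053398,
       -0.00032421]), 'joint_efforts': array([ 1.38840551e-04, -3.94904959e+01, -3.71362174e+01, -1.87529422e-04,
        3.90138390e-03, -1.27566838e-05]), 'tool_pos': array([ 0.22399344, -0.58291531,  0.24916354]), 'tool_rot': array([-9.23227509e-04,  9.83233060e-01,  1.82351016e-01, -6.24201675e-05]), 'contact_force': array([ 0.20874826, -0.11488029,  0.1873777 ]), 'ft_torque': array([-0.01929712, -0.00906047,  0.00336252]), 'grasp_force': 0.0, 'gripper_width': 1.0037666401062353}
```

View pics/top0.png

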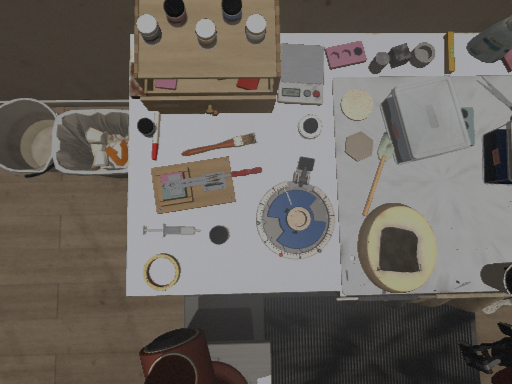

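View pics/scene0.png

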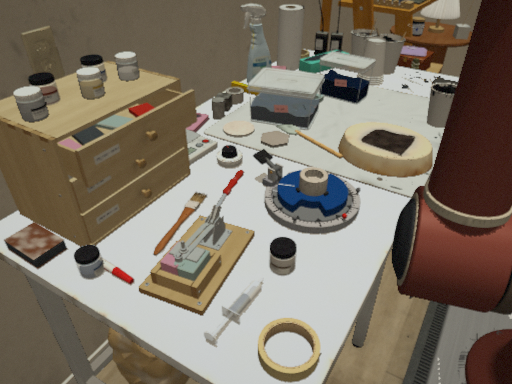

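The top view shows the turntable at about (297,218), the lever pad at (305,163) and the jar at (219,235). I'll rectify the turntable at z=22 mm and enlarge it.

```bash
cat > h.py <<'E'
import numpy as np,cv2
def ray(f,u,v,z):
    c=-f["R"].T@f["t"]; d=f["R"].T@np.linalg.inv(f["mtx"])@np.array([u,v,1.]); return c+d*(z-c[2])/d[2]
def proj(f,X):
    p=f["mtx"]@(f["R"]@np.asarray(X)+f["t"]); return p[:2]/p[2]
E
python3 - <<'E'
import pickle;from h import *
d=pickle.load(open("f0.pkl","rb"))
for n in d:
    f=d[n];im=f["img"];hsv=cv2.cvtColor(im,cv2.COLOR_BGR2HSV)
    m=cv2.inRange(hsv,(105,110,50),(125,255,255))
    k,l,s,c=cv2.connectedComponentsWithStats(m)
    i=1+s[1:,4].argmax();print(n,"blue",s[i],c[i],ray(f,*c[i],.042))
    r=cv2.inRange(hsv,(0,170,90),(6,255,255))|cv2.inRange(hsv,(174,170,90),(180,255,255))
    k,l,s,c=cv2.connectedComponentsWithStats(r)
    for j in range(1,k):
        if 3<=s[j,4]: 
            p=ray(f,*c[j],.035)
            if s[j,4]<200:print("red",s[j],c[j].round(1),p.round(4))
a=d["top"]["img"][145:270,245:350];cv2.imwrite("pics/c1.png",cv2.resize(a,None,fx=4.7,fy=4.7,interpolation=cv2.INTER_CUBIC))
b=d["scene"]["img"][140:235,240:370];cv2.imwrite("pics/c2.png",cv2.resize(b,None,fx=6,fy=6,interpolation=cv2.INTER_CUBIC))
E
```

```text
scene blue [ 278  171   70   41 1356] [313.37020649 192.24262537] [ 0.4685916  -0.21870394  0.042     ]
red [129 103  25  14 175] [140.8 108.7] [ 1.1076 -0.3461  0.035 ]
red [203 140   5   2  10] [205.  140.5] [ 0.8202 -0.2899  0.035 ]
red [223 170  20  25 138] [232.8 181.5] [ 0.6488 -0.1687  0.035 ]
red [342 214   4   4  13] [343.8 215.5] [ 0.3836 -0.1865  0.035 ]
red [112 267  21  16 147] [121.7 274.8] [0.6542 0.1691 0.035 ]
top blue [511 107   1   1   1] [511. 107.] [ 0.7824204  -0.85510469  0.042     ]
red [238  79   4   6  12] [239.4  81.7] [ 0.8646 -0.0893  0.035 ]
red [242  80   4   6   8] [243.1  82. ] [ 0.8635 -0.0997  0.035 ]
red [153 144   5  16  61] [154.5 150.5] [0.6714 0.1446 0.035 ]
```

View pics/c1.png

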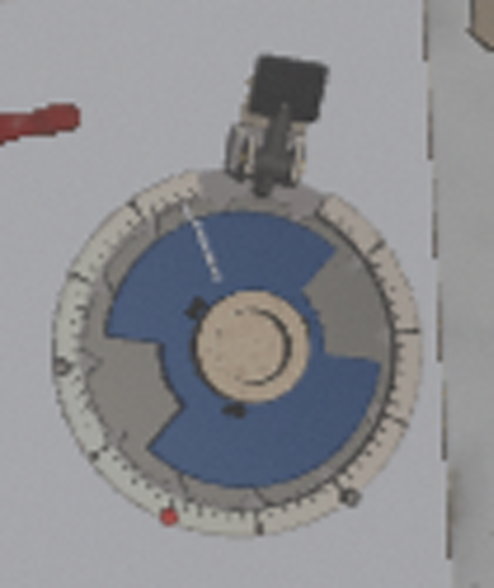

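View pics/c2.png

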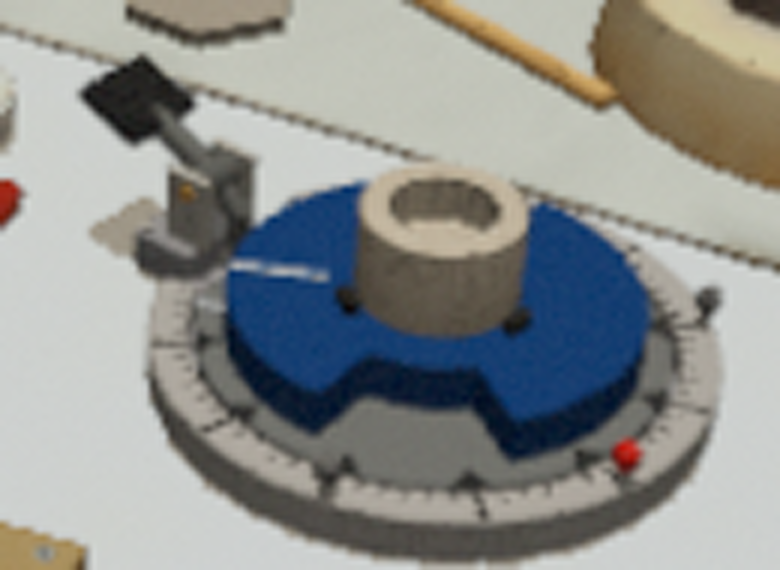

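The crops show: red pin head at top-view crop (169,517), index line from (217,280) to (184,207), pad middle at (289,88), lever bracket at (265,155). Bays lie at the left (135,385) and right (350,305).

```bash
python3 - <<'E'
import pickle;from h import *
d=pickle.load(open("f0.pkl","rb"));f=d["top"];g=d["scene"]
px=lambda u,v:(245+(u+.5)/4.7-.5,145+(v+.5)/4.7-.5)
qx=lambda u,v:(240+(u+.5)/6-.5,140+(v+.5)/6-.5)
im=f["img"].astype(int);
m=((im[...,0]-im[...,2]>35)).astype(np.uint8);m[:145]=0;m[270:]=0;m[:,:245]=0;m[:,350:]=0
cn=max(cv2.findContours(m,0,1)[0],key=cv2.contourArea)[:,0]
P=np.array([ray(f,*p,.042)[:2] for p in cn])
(cx,cy),r=cv2.minEnclosingCircle(P.astype(np.float32));print("blue",cx,cy,r)
# LSQ on outer points
from scipy.optimize import least_squares
sel=P[np.abs(np.hypot(*(P-[cx,cy]).T)-.079)<.006]
s=least_squares(lambda q:np.hypot(*(sel-q[:2]).T)-q[2],[cx,cy,.079],loss="soft_l1",f_scale=.001).x;print("fit",s,len(sel))
R=np.array([ray(f,*px(*p),.022)[:2] for p in [(52,345),(421,345),(237,536),(70,250),(405,440),(100,470),(140,195)]])
t=least_squares(lambda q:np.hypot(*(R-q[:2]).T)-.108,[cx,cy]);print("ring",t.x,t.fun.round(4))
C=np.array(s[:2])
ang=lambda p:np.degrees(np.arctan2(p[1]-C[1],p[0]-C[0]))
for nm,p in dict(pinTop=ray(f,*px(169,517),.035),pinScene=ray(g,*qx(627,454),.034),i0=ray(f,*px(217,280),.042),i1=ray(f,*px(188,216),.042),pad=ray(f,*px(289,88),.070),padScene=ray(g,*qx(138,97),.07),
  long30=ray(f,*px(259,528),.022),long2=ray(f,*px(96,455),.022),long3=ray(f,*px(410,330),.022),grey=ray(f,*px(349,496),.035)).items():
    print(nm,p.round(4),ang(p).round(1),np.hypot(*(p[:2]-C)).round(4))
E
```

```text
blue 0.4786420464515686 -0.23602665960788727 0.07747180014848709
fit [ 0.47877636 -0.23630989  0.0758931 ] 113
ring [ 0.47967695 -0.23583955] [ 0.0001 -0.0001  0.0001  0.005   0.0029 -0.0012 -0.0022]
pinTop [ 0.3843 -0.1919  0.035 ] 154.8 0.1044
pinScene [ 0.3838 -0.1886  0.034 ] 153.3 0.1063
i0 [ 0.5183 -0.2224  0.042 ] 19.4 0.0419
i1 [ 0.5554 -0.2068  0.042 ] 21.1 0.0821
pad [ 0.6242 -0.2626  0.07  ] -10.3 0.1478
padScene [ 0.6193 -0.2531  0.07  ] -6.8 0.1415
long30 [ 0.3759 -0.2451  0.022 ] -175.1 0.1032
long2 [ 0.4196 -0.152   0.022 ] 125.1 0.1031
long3 [ 0.4883 -0.3376  0.022 ] -84.6 0.1017
grey [ 0.3939 -0.2953  0.035 ] -145.2 0.1034
```

Geometry: axis at (0.479, −0.236), turntable x at −10° world, red pin at 155° (165° on the scale), index at about 20°. So the dial must turn about +135° counter-clockwise. I'll use the left bay (world 110°), which swings round the side away from the lever. First I shut the jaws and turn the tool.

>>> move_arm(rows=[[0,0,0,0,0,6.7,-1],[0,0,0,0,0,6.7,-1],[0,0,0,0,0,6.7,-1],[0,0,0,0,0,6.7,-1],[0,0,0,0,0,6.7,-1],[0,0,0,0,0,6.7,-1],[0,0,0,0,0,6.7,-1],[0,0,0,0,0,6.7,-1],[0,0,0,0,0,6.7,-1],[0,0,0,0,0,6.7,-1],[0,0,0,0,0,0,-1]])

```text
time: 1.02
tool_pos: [0.224, -0.5831, 0.2496]
tool_rot: [-0.0, 0.92, -0.391, -0.0]
contact_force: [-0.3, -0.5, 0.0]
gripper_width: -0.001
grasp_force: 0.0
```

```bash
cat >> h.py <<'E'
from scipy.spatial.transform import Rotation
def info():
    from plant import manip
    s=manip.state();q=s["tool_rot"];R=Rotation.from_quat(np.r_[q[1:],q[0]]).as_matrix();p=s["tool_pos"]
    C=np.array([.4788,-.236]);e=p[:2]-C
    print("t",s["time"],"tcp",p.round(4),"head",np.degrees(np.arctan2(R[1,0],R[0,0])).round(1),"z",R[:,2].round(3),"theta",np.degrees(np.arctan2(e[1],e[0])).round(1),"r",np.hypot(*e).round(4),"F",s["contact_force"].round(1),"j",s["joint_pos"].round(2),"tip",manip.tip_reach,s["gripper_width"])
    return p,R
E
python3 - <<'E'
from h import *
p,R=info()
a=np.radians(110);T=np.array([.4788+.067*np.cos(a),-.236+.067*np.sin(a),p[2]])
print((R.T@(T-p)*100).round(2))
E
```

```text
t 1.0167 tcp [ 0.224  -0.5831  0.2496] head -46.1 z [-0.     0.001 -1.   ] theta -126.3 r 0.4305 F [-0.3 -0.5  0. ] j [-1.32  0.05  1.61  0.    1.48  1.05] tip 0.019 -0.0014570430309341896
[-1.346e+01 -4.514e+01  4.000e-02]
```

>>> move_arm(rows=[[-0.96,-3.22,0,0,0,0,-1],[-0.96,-3.22,0,0,0,0,-1],[-0.96,-3.22,0,0,0,0,-1],[-0.96,-3.22,0,0,0,0,-1],[-0.96,-3.22,0,0,0,0,-1],[-0.96,-3.22,0,0,0,0,-1],[-0.96,-3.22,0,0,0,0,-1],[-0.96,-3.22,0,0,0,0,-1],[-0.96,-3.22,0,0,0,0,-1],[-0.96,-3.22,0,0,0,0,-1],[-0.96,-3.22,0,0,0,0,-1],[-0.96,-3.22,0,0,0,0,-1],[-0.96,-3.22,0,0,0,0,-1],[-0.96,-3.22,0,0,0,0,-1],[0,0,3.2,0,0,0,-1],[0,0,3.2,0,0,0,-1],[0,0,3.2,0,0,0,-1],[0,0,3,0,0,0,-1],[0,0,0,0,0,0,-1],[0,0,0,0,0,0,-1]])

```text
time: 2.68
tool_pos: [0.4536, -0.1727, 0.1226]
tool_rot: [-0.0, 0.921, -0.39, -0.002]
contact_force: [-0.2, 1.2, 0.8]
gripper_width: -0.001
grasp_force: 0.0
```

```bash
python3 - <<'E'
from h import *
from plant import manip
p,R=info()
a=manip.grab_frame("scene");t=manip.grab_frame("top")
A=cv2.resize(a["img"][70:245,210:400],None,fx=2.9,fy=2.9)[:500];B=cv2.resize(t["img"][130:290,220:350],None,fx=3,fy=3)
c=np.zeros((510,800,3),np.uint8);A=A[:,:410+0] if 0 else cv2.resize(A,(400,368));B=cv2.resize(B,(390,480));c[:368,:400]=A;c[:480,405:795]=B
cv2.imwrite("pics/c3.png",c)
E
```

```text
t 2.6833 tcp [ 0.4536 -0.1727  0.1226] head -45.9 z [-0.004  0.002 -1.   ] theta 111.7 r 0.0681 F [-0.2  1.2  0.8] j [-0.52 -0.17  2.05  0.    1.27  1.85] tip 0.019 -0.0013760275123477627
```

View pics/c3.png

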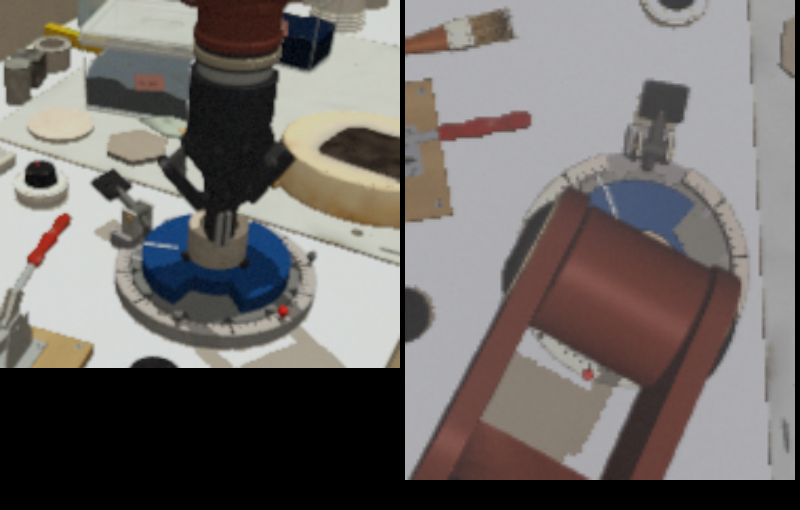

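The scene view shows the shut fingers above the left bay at (222,238), in front of the casting but clear of it. Descending.

>>> move_arm(rows=[[0,0,2.5,0,0,0,-1],[0,0,2.5,0,0,0,-1],[0,0,1.5,0,0,0,-1],[0,0,1.0,0,0,0,-1],[0,0,0,0,0,0,-1],[0,0,0,0,0,0,-1]])

```text
time: 3.28
tool_pos: [0.456, -0.1742, 0.0509]
tool_rot: [0.0, 0.921, -0.391, 0.001]
contact_force: [0.9, -0.2, 0.1]
gripper_width: 0.0
grasp_force: 0.0
```

```bash
python3 - <<'E'
from h import *
from plant import manip
p,R=info()
a=manip.grab_frame("scene")
cv2.imwrite("pics/c4.png",cv2.resize(a["img"][120:245,230:390],None,fx=4.5,fy=4.5))
E
```

```text
t 3.2833 tcp [ 0.456  -0.1742  0.0509] head -46.0 z [ 0.002 -0.001 -1.   ] theta 110.2 r 0.0659 F [ 0.9 -0.2  0.1] j [-0.52 -0.06  2.08  0.    1.12  1.86] tip 0.019 1.5525442196653875e-05
```

View pics/c4.png

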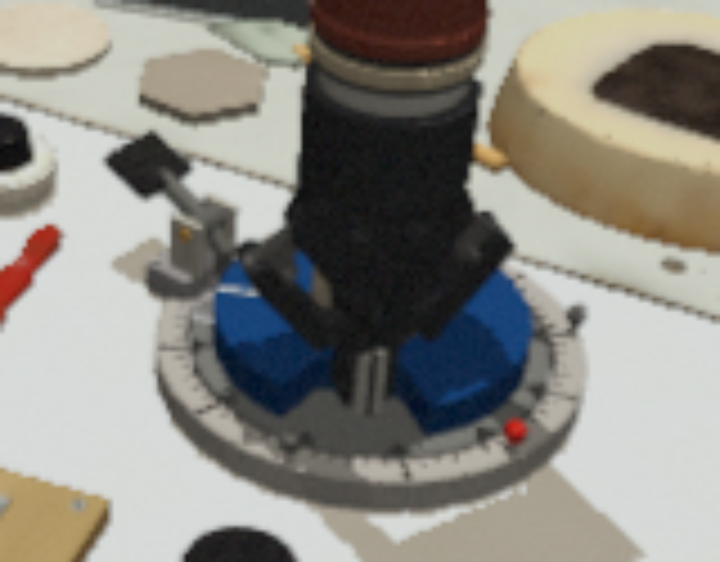

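The fingertip is down in the bay near (370,405), clear of casting and walls. Starting the arc.

>>> move_arm(rows=[[-0.14,0.43,0.15,0,0,0,-1],[-0.14,0.43,0.15,0,0,0,-1],[-0.14,0.43,0,0,0,0,-1],[-0.105,0.566,0,0,0,-5,-1],[-0.105,0.566,0,0,0,-5,-1],[-0.105,0.566,0,0,0,-5,-1],[-0.105,0.566,0,0,0,-5,-1],[-0.105,0.566,0,0,0,-5,-1],[-0.105,0.566,0,0,0,-5,-1],[0,0,0,0,0,0,-1],[0,0,0,0,0,0,-1]])

```text
time: 4.25
tool_pos: [0.4187, -0.2043, 0.0465]
tool_rot: [0.0, 0.99, -0.141, 0.0]
contact_force: [-0.2, 0.1, 0.4]
gripper_width: 0.002
grasp_force: 0.0
```

```bash
python3 -c "
from h import *
info()"
```

```text
t 4.25 tcp [ 0.4187 -0.2043  0.0465] head -16.2 z [ 0. -0. -1.] theta 152.2 r 0.0679 F [-0.2  0.1  0.4] j [-0.61 -0.11  2.13 -0.    1.11  1.24] tip 0.019 0.0016834505262089833
```

>>> move_arm(rows=[[-0.1,0.566,0,0,0,-5,-1],[-0.1,0.566,0,0,0,-5,-1],[-0.1,0.566,0,0,0,-5,-1],[-0.1,0.566,0,0,0,-5,-1],[-0.1,0.566,0,0,0,-5,-1],[-0.1,0.566,0,0,0,-5,-1],[-0.1,0.566,0,0,0,-5,-1],[-0.1,0.566,0,0,0,-5,-1],[-0.1,0.566,0,0,0,-5,-1],[-0.1,0.566,0,0,0,-5,-1],[-0.1,0.566,0,0,0,-5,-1],[-0.1,0.566,0,0,0,-5,-1],[-0.1,0.566,0,0,0,-5,-1],[-0.1,0.566,0,0,0,-5,-1],[-0.1,0.566,0,0,0,-5,-1],[-0.1,0.566,0,0,0,-5,-1],[-0.06,0.34,0,0,0,-3,-1],[-0.06,0.34,0,0,0,-3,-1],[0,0,0,0,0,0,-1],[0,0,0,0,0,0,-1]])

```text
time: 5.92
tool_pos: [0.4416, -0.2908, 0.0463]
tool_rot: [-0.0, 0.82, 0.573, 0.0]
contact_force: [-0.2, 0.3, 1.1]
gripper_width: -0.003
grasp_force: 0.0
```

```bash
python3 - <<'E'
from h import *
from plant import manip
info()
a=manip.grab_frame("scene")
import pickle;pickle.dump(a,open("s5.pkl","wb"))
cv2.imwrite("pics/c5.png",cv2.resize(a["img"][145:240,250:380],None,fx=6,fy=6,interpolation=cv2.INTER_CUBIC))
E
```

```text
t 5.9167 tcp [ 0.4416 -0.2908  0.0463] head 69.9 z [-0.  0. -1.] theta -124.2 r 0.0662 F [-0.2  0.3  1.1] j [-0.72  0.05  1.99  0.    1.11 -0.37] tip 0.019 -0.0029464135967785196
```

View pics/c5.png

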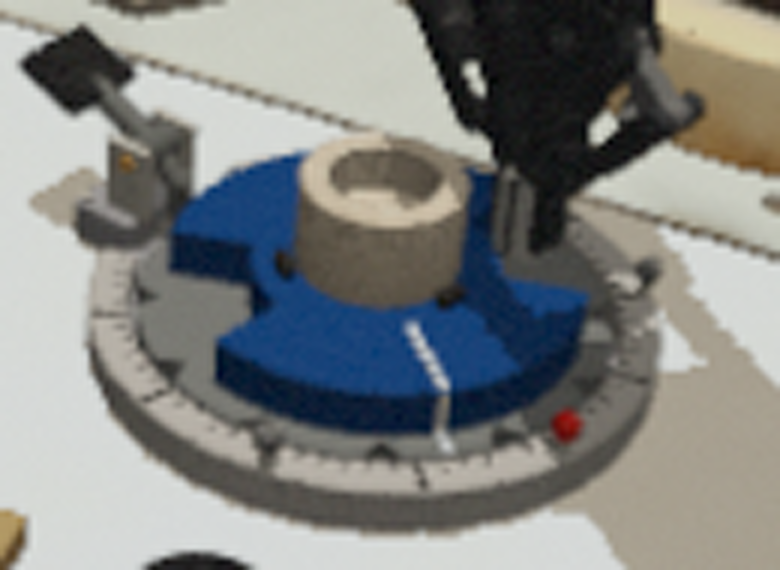

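The index line runs from (412,325) to the plate rim at (446,443). It is short of the red pin at (567,425), so I'll measure the remaining angle.

```bash
python3 - <<'E'
from h import *
import pickle;g=pickle.load(open("s5.pkl","rb"))
C=np.array([.4788,-.236])
q=lambda u,v:(250+(u+.5)/6-.5,145+(v+.5)/6-.5)
for n,u,v,z in(("i0",412,325,.042),("i1",447,385,.042),("rim0",445,400,.036),("rim",446,443,.022),("pin",567,425,.034),("long",424,483,.022),("long2",267,458,.022),("grey",650,272,.034)):
    p=ray(g,*q(u,v),z);e=p[:2]-C;print(n,p.round(4),np.degrees(np.arctan2(e[1],e[0])).round(1),np.hypot(*e).round(4))
E
```

```text
i0 [ 0.4495 -0.2026  0.042 ] 131.2 0.0444
i1 [ 0.4247 -0.1772  0.042 ] 132.6 0.0799
rim0 [ 0.4244 -0.1764  0.036 ] 132.4 0.0807
rim [ 0.4203 -0.1712  0.022 ] 132.1 0.0873
pin [ 0.3836 -0.1881  0.034 ] 153.3 0.1066
long [ 0.418  -0.1475  0.022 ] 124.5 0.1073
long2 [ 0.4701 -0.1313  0.022 ] 94.7 0.1051
grey [ 0.3907 -0.2895  0.034 ] -148.7 0.1031
```

About 22° remain.

>>> move_arm(rows=[[-0.105,0.566,0,0,0,-5,-1],[-0.105,0.566,0,0,0,-5,-1],[-0.105,0.566,0,0,0,-5,-1],[-0.06,0.34,0,0,0,-3,-1],[-0.04,0.227,0,0,0,-2,-1],[-0.04,0.17,0,0,0,-1.5,-1],[0,0,0,0,0,0,-1],[0,0,0,0,0,0,-1],[0,0,0,0,0,0,-1]])

```text
time: 6.72
tool_pos: [0.4644, -0.2999, 0.0463]
tool_rot: [-0.0, 0.698, 0.716, 0.0]
contact_force: [0.8, -0.4, -0.1]
gripper_width: 0.002
grasp_force: 0.1
```

```bash
python3 - <<'E'
from h import *
from plant import manip
info()
a=manip.grab_frame("scene")
import pickle;pickle.dump(a,open("s6.pkl","wb"))
cv2.imwrite("pics/c6.png",cv2.resize(a["img"][160:240,280:370],None,fx=7,fy=7,interpolation=cv2.INTER_CUBIC))
E
```

```text
t 6.7167 tcp [ 0.4644 -0.2999  0.0463] head 91.5 z [ 0.  0. -1.] theta -102.7 r 0.0655 F [ 0.8 -0.4 -0.1] j [-0.71  0.1   1.93  0.    1.11 -0.73] tip 0.019 0.0023778148783476748
```

View pics/c6.png

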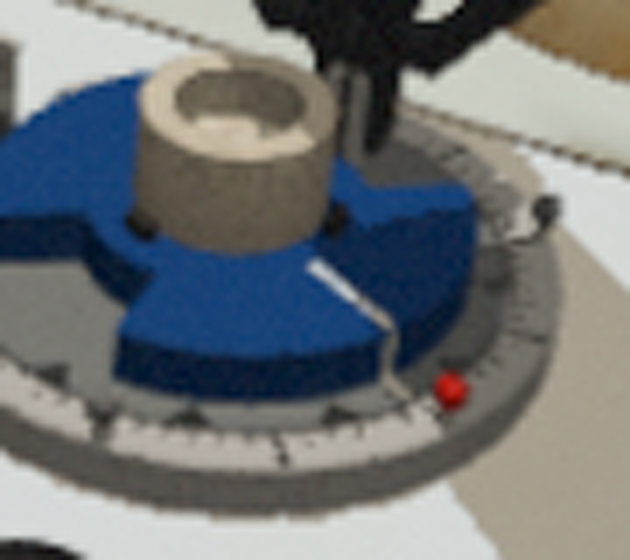

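```bash
python3 - <<'E'
from h import *
import pickle;g=pickle.load(open("s6.pkl","rb"))
C=np.array([.4788,-.236])
q=lambda u,v:(280+(u+.5)/7-.5,160+(v+.5)/7-.5)
for n,u,v,z in(("i0",312,264,.042),("i1",394,325,.042),("rim0",386,374,.022),("rim",405,398,.022),("pin",451,391,.034),("long",281,452,.022)):
    p=ray(g,*q(u,v),z);e=p[:2]-C;print(n,p.round(4),np.degrees(np.arctan2(e[1],e[0])).round(1),np.hypot(*e).round(4))
E
```

```text
i0 [ 0.4408 -0.214   0.042 ] 150.0 0.0439
i1 [ 0.4073 -0.1988  0.042 ] 152.5 0.0806
rim0 [ 0.4079 -0.1999  0.022 ] 153.0 0.0796
rim [ 0.3985 -0.1921  0.022 ] 151.4 0.0915
pin [ 0.3837 -0.188   0.034 ] 153.2 0.1065
long [ 0.4202 -0.1497  0.022 ] 124.2 0.1043
```

The index line reads about 152° and the pin line about 154°, so I'll nudge +1.8°, then back off the finger and rise.

>>> move_arm(rows=[[-0.04,0.21,0,0,0,-1.8,-1],[0,0,0,0,0,0,-1],[0,0,0,0,0,0,-1],[0.1,-0.4,0,0,0,0,-1],[0.1,-0.4,0,0,0,0,-1],[0,0,-2,0,0,0,-1],[0,0,-3,0,0,0,-1],[0,0,-4,0,0,0,-1],[0,0,-4,0,0,0,-1],[0,0,0,0,0,0,-1],[0,0,0,0,0,0,-1]])

```text
time: 7.68
tool_pos: [0.4598, -0.3003, 0.1803]
tool_rot: [0.004, 0.687, 0.727, 0.0]
contact_force: [-0.3, -0.0, -1.9]
gripper_width: -0.004
grasp_force: 0.0
```

```bash
python3 - <<'E'
from h import *
from plant import manip
import pickle
p,R=info()
a=manip.grab_frame("scene");t=manip.grab_frame("top")
pickle.dump((a,t),open("s7.pkl","wb"))
c=np.zeros((560,800,3),np.uint8)
c[:,:]=0
A=cv2.resize(a["img"][160:240,310:366],None,fx=7,fy=7,interpolation=cv2.INTER_CUBIC);B=cv2.resize(t["img"][145:270,245:340],None,fx=4.2,fy=4.2,interpolation=cv2.INTER_CUBIC)
c[:A.shape[0],:A.shape[1]]=A;c[:B.shape[0],395:395+B.shape[1]]=B
cv2.imwrite("pics/c7.png",c)
E
```

```text
t 7.6833 tcp [ 0.4598 -0.3003  0.1803] head 93.3 z [ 0.006 -0.005 -1.   ] theta -106.5 r 0.067 F [-0.3 -0.  -1.9] j [-0.71 -0.08  1.86  0.    1.35 -0.77] tip 0.019 -0.004295836498955284
```

View pics/c7.png

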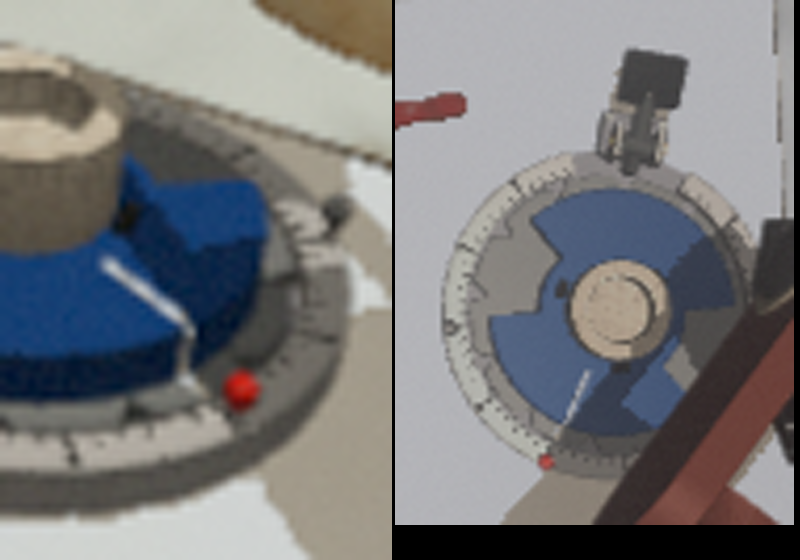

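```bash
python3 - <<'E'
from h import *
import pickle;g,f=pickle.load(open("s7.pkl","rb"))
C=np.array([.4788,-.236])
q=lambda u,v:(310+(u+.5)/7-.5,160+(v+.5)/7-.5)
t=lambda u,v:(245+(u-395+.5)/4.2-.5,145+(v+.5)/4.2-.5)
for n,c,w,z in(("i0",g,q(104,263),.042),("i1",g,q(190,328),.042),("rim",g,q(205,399),.022),("pin",g,q(241,391),.034),("t0",f,t(589,373),.042),("t1",f,t(570,418),.042),("tpin",f,t(546,462),.035),("pad",f,t(653,80),.07)):
    p=ray(c,*w,z);e=p[:2]-C;print(n,p.round(4),np.degrees(np.arctan2(e[1],e[0])).round(1),np.hypot(*e).round(4))
p,R=info();print(R.T@(np.array([.6275,-.2625,p[2]])-p)*100)
E
```

```text
i0 [ 0.4405 -0.2148  0.042 ] 151.1 0.0438
i1 [ 0.4052 -0.1983  0.042 ] 152.9 0.0827
rim [ 0.3957 -0.1933  0.022 ] 152.8 0.0934
pin [ 0.3837 -0.188   0.034 ] 153.2 0.1065
t0 [ 0.4401 -0.2202  0.042 ] 157.8 0.0419
t1 [ 0.412  -0.2072  0.042 ] 156.7 0.0728
tpin [ 0.3843 -0.192   0.035 ] 155.0 0.1043
pad [ 0.6233 -0.2625  0.07  ] -10.4 0.1469
t 7.7833 tcp [ 0.4578 -0.2985  0.1756] head 93.3 z [-0.001  0.001 -1.   ] theta -108.5 r 0.066 F [ 0.8  0.5 -0.3] j [-0.71 -0.08  1.87  0.    1.35 -0.77] tip 0.019 -0.0026275669202462442
[ 2.62173282e+00  1.71448726e+01 -9.44770782e-03]
```

The index is within about 1° of the pin line in both views. Moving above the pad.

>>> move_arm(rows=[[0.437,2.86,0,0,0,0,-1],[0.437,2.86,0,0,0,0,-1],[0.437,2.86,0,0,0,0,-1],[0.437,2.86,0,0,0,0,-1],[0.437,2.86,0,0,0,0,-1],[0.437,2.86,0,0,0,0,-1],[0,0,0,0,0,0,-1],[0,0,2.5,0,0,0,-1],[0,0,2.5,0,0,0,-1],[0,0,2,0,0,0,-1],[0,0,0,0,0,0,-1],[0,0,0,0,0,0,-1],[0,0,0,0,0,0,-1]])

```text
time: 8.87
tool_pos: [0.6279, -0.263, 0.1065]
tool_rot: [-0.0, 0.686, 0.727, -0.0]
contact_force: [0.1, -0.9, 1.1]
gripper_width: -0.004
grasp_force: 0.0
```

```bash
python3 -c "
from h import *
info()"
```

```text
t 8.8667 tcp [ 0.6279 -0.263   0.1065] head 93.3 z [-0.  0. -1.] theta -10.3 r 0.1516 F [ 0.1 -0.9  1.1] j [-0.51  0.3   1.58 -0.    1.26 -0.56] tip 0.019 -0.0038799218591373296
```

>>> move_arm(rows=[[0,0,0.8,0,0,0,-1],[0,0,0.6,0,0,0,-1],[0,0,0.4,0,0,0,-1],[0,0,0.3,0,0,0,-1],[0,0,0.3,0,0,0,-1],[0,0,0.3,0,0,0,-1],[0,0,0.2,0,0,0,-1],[0,0,0.1,0,0,0,-1],[0,0,0,0,0,0,-1],[0,0,0,0,0,0,-1]])

```text
time: 9.7
tool_pos: [0.628, -0.2627, 0.0761]
tool_rot: [-0.0, 0.686, 0.727, -0.0]
contact_force: [1.2, 0.3, 1.2]
gripper_width: -0.002
grasp_force: 0.7
```

>>> move_arm(rows=[[0,0,0.15,0,0,0,-1],[0,0,0.15,0,0,0,-1],[0,0,0,0,0,0,-1],[0,0,0,0,0,0,-1]])

```text
time: 10.03
tool_pos: [0.6285, -0.2628, 0.0734]
tool_rot: [0.0, 0.686, 0.727, 0.0]
contact_force: [1.8, -0.8, 2.1]
gripper_width: -0.002
grasp_force: 1.2
```

>>> move_arm(rows=[[0,0,0.1,0,0,0,-1],[0,0,0.1,0,0,0,-1],[0,0,0,0,0,0,-1],[0,0,0,0,0,0,-1]])

```text
time: 10.37
tool_pos: [0.6287, -0.2629, 0.0723]
tool_rot: [0.0, 0.686, 0.727, 0.0]
contact_force: [1.5, 0.6, 5.9]
gripper_width: -0.003
grasp_force: 3.0
```

The force is rising near the lever's bottom position. A little more, then check.

>>> move_arm(rows=[[0,0,0.1,0,0,0,-1],[0,0,0.05,0,0,0,-1],[0,0,0,0,0,0,-1],[0,0,0,0,0,0,-1],[0,0,0,0,0,0,-1]])

```text
time: 10.78
tool_pos: [0.6288, -0.263, 0.072]
tool_rot: [0.0, 0.686, 0.727, 0.0]
contact_force: [-1.6, 1.5, 11.7]
gripper_width: 0.005
grasp_force: 5.4
```

It is seated: 11.7 N and no further travel. Withdrawing straight up, then clear of the top view.

>>> move_arm(rows=[[0,0,-0.5,0,0,0,-1],[0,0,-1.5,0,0,0,-1],[0,0,-3,0,0,0,-1],[0,0,-4,0,0,0,-1],[0,0,-4,0,0,0,-1],[-3,-3,0,0,0,0,-1],[-3,-3,0,0,0,0,-1],[-3,-3,0,0,0,0,-1],[-3,-3,0,0,0,0,-1],[-3,-3,0,0,0,0,-1],[-3,-3,0,0,0,0,-1],[0,0,0,0,0,0,-1],[0,0,0,0,0,0,-1],[0,0,0,0,0,0,-1]])

```text
time: 11.95
tool_pos: [0.4617, -0.4491, 0.1996]
tool_rot: [-0.001, 0.687, 0.727, 0.0]
contact_force: [-0.0, 0.0, -0.6]
gripper_width: -0.002
grasp_force: 0.0
```

```bash
python3 - <<'E'
from h import *
from plant import manip
info()
a=manip.grab_frame("scene");t=manip.grab_frame("top")
c=np.zeros((530,800,3),np.uint8)
A=cv2.resize(a["img"][150:240,245:365],None,fx=3.5,fy=3.5,interpolation=cv2.INTER_CUBIC);B=cv2.resize(t["img"][145:270,250:340],None,fx=4.1,fy=4.1,interpolation=cv2.INTER_CUBIC)
c[:A.shape[0],:A.shape[1]]=A;c[:B.shape[0],425:425+B.shape[1]]=B
cv2.imwrite("pics/c8.png",c)
E
```

```text
t 11.95 tcp [ 0.4617 -0.4491  0.1996] head 93.3 z [-0.     0.001 -1.   ] theta -94.6 r 0.2138 F [-0.   0.  -0.6] j [-0.89  0.13  1.61  0.    1.4  -0.94] tip 0.019 -0.002326903871233612
```

View pics/c8.png

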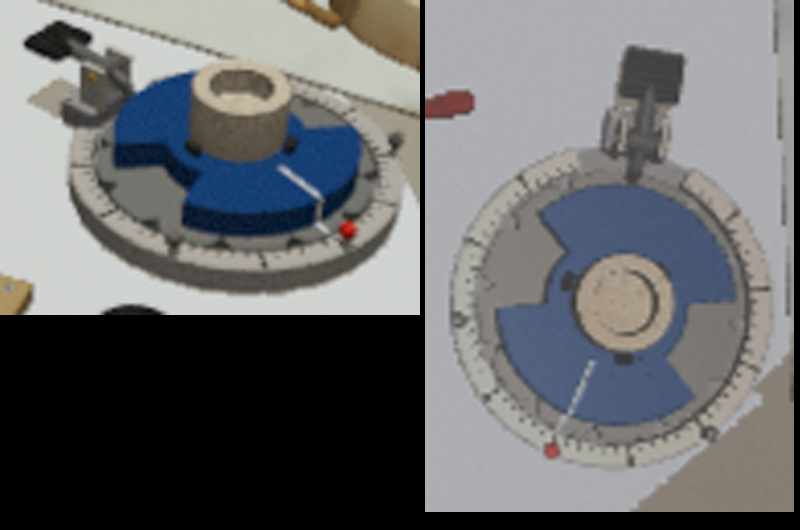

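The top view shows the index line running from (593,362) to the red pin at (552,451). The pad at (58,40) in the scene view is now down and level, and the casting is centred.

```bash
python3 -c "
from plant import manip
print(manip.job_done())"
```

```text
the job is handed in; nothing more can be done
None
```

I turned the dial until its index line stood at the red pin and pressed the lever down until its roller seated in the notch. I then took the hand clear and handed the job in at about 12 s; no verdict was returned.

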